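# Take the long spatula out of a short-travel drawer

## Robot

A 7-joint arm with a two-finger parallel gripper is mounted at the origin on the work surface. World frame = base frame: x ahead of the robot, y to its left, z up, the work surface at z = 0. Lengths are in mm, angles in rad, forces in N, time in s.
With the tool pointing down it reaches from about 400 to 900 mm from the base axis. Payload 5.6 kg.
Tool frame: the origin (TCP) lies midway between the tips of the shut fingers; the grasp point (between the pads) lies 19 mm behind it; z points along the fingers, y is the line along which they close (so a half turn about z gives the same grasp; the last joint's range is limited). The gripper opens to 92 mm and grips with 3 to 60 N. Pads are 20 mm wide; open, the fingers measure 128 mm over their backs; the gripper's body (75 mm by 189 mm) begins 69 mm behind the grasp point.
Start: joints at [-1.283, 0.468, -0.012, 1.603, 0.006, 1.071, -0.056], TCP at [211.161, 614.752, 214.592] pointing down, gripper open.
Joint ranges: [-2.53, 2.53], [-0.31, 2.02], [-1.57, 1.55], [0.28, 2.44], [-1.29, 4.43], [0.15, 1.84], [-2.92, 2.92]. Speed limits (rad/s): [2.57, 2.57, 3.14, 3.14, 3.14, 3.14, 3.14].

## Interface

Orientations are given as a rotation vector (axis times angle).
In Python, from cell import robot, grip, kin, viewer gives the robot as it stands. Calls block until the motion is done:
- robot.movep(position, orientation): joint-space move of the TCP to a pose.
- robot.servo_line(position, feed=150, rotation=None): straight line of the TCP; rotation=None keeps the orientation; feed is the mean speed in mm/s.
- robot.goto_joints(angles): joint-space move.
- grip(opening, newtons=None): opening from 0.0 (shut) to 1.0 (fully open); newtons is the grip in N (None keeps the last); returns when the fingers have stopped.
- robot.hold(seconds).
- kin.ik(position, orientation): joint angles nearest the present ones, or None.
- robot.observe(): the state.
- viewer.read_camera(name): name is "side" or "top"; returns the picture (480x640x3 uint8, red, green, blue); there is no depth.
- viewer.camera_info(name): a dict with "camera_matrix" (3x3 intrinsics, pixels), "R" (3x3) and "t" (3): a world point X has camera coordinates R X + t. Camera axes: x right, y down, z forward; pixel columns grow to the right and rows downward; lengths in mm; the calibration is good to about 2 mm. A picture is of the moment at which its call begins. camera_info takes no time and is no camera call.
A pose or a line that the arm cannot do raises robot.IKError and nothing moves.
- robot.job_done(): hands the job in; it is judged then, once.
Trained networks look in the newest picture that a camera, given by its name, has taken for a name from the list of things; names that differ only in an ending like _2 or _b are one class to them, and where a whole thing is asked for, a point or a joint stands for the part that bears it (a point fixed in the world has none). Each returns a list of dicts, best first, with "confidence" (0 to 1); they miss things now and then, are a little off and sometimes report something else, mostly with a low value. They report only what shows in the picture. A call takes as long as a camera call.
- viewer.silhouettes(name, camera): "mask" (480x640 bool, what is visible of it).
- viewer.pinpoint(name, camera): "at" ([x, y, z] in mm, in the coordinates of the camera as it stood for that picture, good to about 4 mm: a listed point, or the origin of a listed thing).
The state is a dict: "t": time; "joints": joint angles; "joint_velocities": joint speeds; "joint_torque": joint torques, N m; "tcp_pos": TCP position; "tcp_rot": TCP orientation; "contact_force": force on the tool from outside, world axes, zero at the start; "wrist_torque": the same for the moment, N m; "grip_width": opening from 0.0 (shut) to 1.0 (fully open); "grip_force": force on a finger pad.
Only numpy, scipy, OpenCV 4.12 (cv2) and the standard library are available. Lean on these libraries where they do the work, as an engineer would, in place of code of your own. Each camera call takes 0.05 s, during which the arm holds its last target. There are 200 camera calls.

## Task

Pull the drawer of the steel unit out as far as it goes: it stops half-way, and the mixing spatula in it is longer than the gap. Take the spatula (not the ruler) by its black handle, tip the handle end up and draw it out slantwise from under the unit's top without forcing it, then lift it until all of it is well above the unit, at least 6 cm over its top. Finish while holding it there, still and clear of everything; leave the drawer open and the ruler, bottle, jar and carton where they are.

Things in the scene. Friction and masses are not known exactly. Their poses are not given: they have to be found in the camera images.
- unit: low grey steel drawer unit, fixed to the bench, 420 mm deep (its x), 290 mm wide (its y), 115 mm high (z). Origin: centre of its underside, on the bench. Its front, where the drawer comes out, faces its own -x and lies at x = -210 mm. Its top panel is 8 mm thick (underside 107 mm above the bench).
- drawer (a joint): how far the drawer is pulled out of the unit, along the unit's -x: 0 closed, 0.21 m at its stop; it stays where it is left, sliding friction about 2.5 N. Drawer floor 20 mm above the bench; side and back walls 75 mm above the bench; inside 250 mm wide, 396 mm long; a 4 mm divider, 55 mm above the bench, runs lengthwise down the middle, giving two lanes 123 mm wide.
- drawer_pull (a point): middle of the drawer's steel bar handle, a level bar 130 mm long along the unit's y, 11 mm thick, its centre 35 mm in front of the drawer's front face and 72 mm above the bench; free space behind it. Axes as the unit's.
- drawer_lip (a point): middle of the top inner edge of the drawer's front panel, 103 mm above the bench; the panel is 14 mm thick, towards the unit's -x. With the drawer closed this edge lies at the unit's front (its x = -210 mm). Axes as the unit's.
- unit_edge (a point): middle of the lower front edge of the unit's top panel, 107 mm above the bench: the edge under which the spatula must come out. Axes as the unit's.
- spatula_grip (a point): centre of the black handle of the mixing spatula, half-way up it; the handle is 120 mm long, 26 mm wide, 18 mm thick. Spatula: 330 mm long, about 0.14 kg, flat in one of the two lanes, handle towards the drawer front. x axis along it from handle to blade tip, z up. From here the handle's end is 60 mm to -x, the blade's tip 270 mm to +x; it balances about 80 mm to +x.
- spatula_butt (a point): free end of the spatula's black handle, half-way up it
- spatula_tip (a point): rounded tip of the spatula's flat steel blade (32 mm wide, 3 mm thick, its underside flush with the handle's underside, which is 9 mm below the handle's centre)
- ruler_mid (a point): centre of a wooden ruler, 310 x 32 x 4 mm, flat in the other lane of the drawer; leave it there
- bottle_mid (a point): centre of a small amber bottle, 54 mm across, 95 mm high, standing on the bench; leave it alone
- jar_mid (a point): centre of a white jar with blue label, 60 mm across, 60 mm high, standing on the bench; leave it alone
- carton_mid (a point): centre of a white and green carton, 70 x 130 x 50 mm, lying on the rear half of the unit's top; leave it alone

How it is judged:
By the outcome, as a careful person would: the job done as asked, in the order asked, and still so for the second after the job is handed in, while the arm keeps its last pose, push and grip.
It also fails if it takes over 58 s, if anything falls off the work surface, if the arm or the gripper's body presses on something with over 40 N, if the wrist force passes 120 N, or if a joint passes its speed limit or range.

## Working session

There is one attempt and no reset: what is moved stays moved. The work goes in short steps, each a Python script; the robot and the scene stay as the last script left them, time stands still between calls to the robot, and variables do not carry over. Pictures are saved under pics/ and viewed, at most 10 in all, crops included, and the job is handed in when it is done.

```bash
mkdir -p pics; cat > h.py <<'E'
import numpy as np, cv2
from cell import robot, grip, kin, viewer
def snap(cam,fn=None):
    im=viewer.read_camera(cam)
    if fn: cv2.imwrite('pics/'+fn,cv2.cvtColor(im,cv2.COLOR_RGB2BGR))
    return im
def pin(name,cam):
    c=viewer.camera_info(cam);R=np.array(c['R']);t=np.array(c['t']).ravel()
    return [(round(d['confidence'],2),np.round(R.T@(np.array(d['at'])-t),1)) for d in viewer.pinpoint(name,cam)[:2]]
E
python3 - <<'E'
from h import *
for c in('side','top'):
    snap(c,c+'0.png')
    i=viewer.camera_info(c);print(c,-np.array(i['R']).T@np.array(i['t']).ravel())
    for n in['unit','drawer_pull','drawer_lip','unit_edge','spatula_grip','ruler_mid','bottle_mid','jar_mid','carton_mid']: print(n,pin(n,c))
s=robot.observe();print(s['t'],s['tcp_rot'],s['grip_width'])
E
```

```text
side [ 103.74466428 -584.12649962  761.60295531]
unit []
drawer_pull [(0.87, array([496.6,  -2.8,  72.6])), (0.57, array([424.4, 402.8,  32.4]))]
drawer_lip [(0.55, array([512.2,  47.8, 103.6]))]
unit_edge [(0.62, array([513.3,  56. , 106.9]))]
spatula_grip [(0.69, array([474.3, 161.8,  30.8]))]
ruler_mid []
bottle_mid [(0.89, array([ 716.3, -100. ,   50.6])), (0.52, array([513.2,  56.9, 108. ]))]
jar_mid [(0.85, array([424.4, 402.6,  32.5]))]
carton_mid [(0.73, array([582. , 363.2, 139.1]))]
top [ 534.68730039   62.35691904 1102.26612814]
unit [(0.56, array([572.9, 261.1,   0.9]))]
drawer_pull [(0.66, array([497.4,  -1.4,  73.1]))]
drawer_lip [(0.71, array([513. ,  45.6, 103. ]))]
unit_edge [(0.77, array([515.4,  60.5, 107.6]))]
spatula_grip []
ruler_mid []
bottle_mid [(0.78, array([ 710.1, -102. ,   46.4]))]
jar_mid [(0.79, array([418.7, 400. ,  30.6]))]
carton_mid [(0.97, array([583. , 364. , 138.2])), (0.3, array([499. ,   1.2,  74.1]))]
1.0 [5.17424768e-01 3.09861668e+00 7.50016252e-05] 0.9996985478066284
```

```bash
python3 -c "
import cv2,numpy as np
a=cv2.imread('pics/side0.png');b=cv2.imread('pics/top0.png')
cv2.imwrite('pics/both0.png',cv2.resize(np.vstack([a,b]),(400,600)))"
```

```text
(no output)
```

View pics/top0.png

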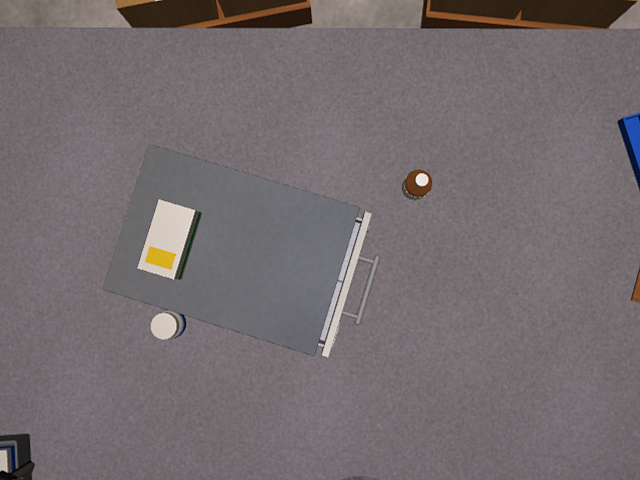

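View pics/side0.png

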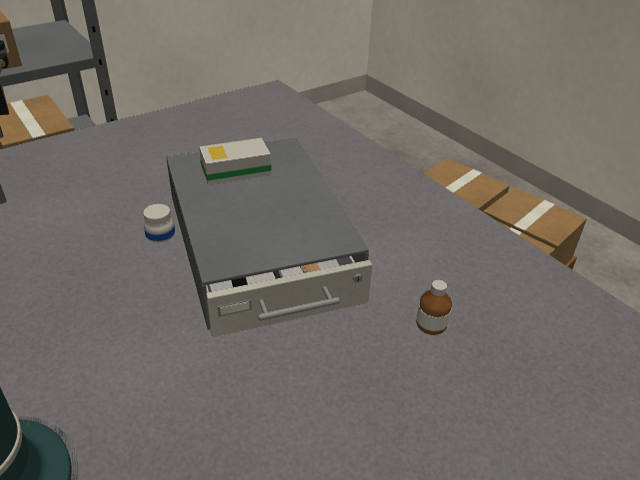

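The top view shows the unit's front edge from (360,208) to (317,355), which gives a yaw of about 73.8°. The bar handle is at about (367,290), and the drawer is already roughly 13 mm open. In the side view the black handle shows in the left lane at (238,280) and the ruler in the right lane at (310,268). The network points fit the stated heights. Next I check the reach and pull the drawer.

```bash
cat >> h.py <<'E'
from scipy.spatial.transform import Rotation as Ro
YAW=np.radians(73.85)
ux=np.array([np.cos(YAW),np.sin(YAW),0]);uy=np.array([-ux[1],ux[0],0]);uz=np.array([0,0,1.])
def rot(y,z):  # closing axis y, approach z
    return Ro.from_matrix(np.c_[np.cross(y,z),y,z]).as_rotvec()
def tilt(b,flip=1): # approach dir for body leaning to unit +x by b deg
    b=np.radians(b); return rot(flip*uy,-(np.cos(b)*uz+np.sin(b)*ux))
E
python3 - <<'E'
from h import *
P=np.array([497,-2,53.])
for f in(1,-1):
  for e in(0,100,200):
    for z in(0,120):
      q=kin.ik(P-ux*e+uz*z,rot(f*ux,-uz));print(f,e,z,None if q is None else np.round(q,2))
G=np.array([421,-30,0.])
for f in(1,-1):
  for b in(-22,-11,0):
   print(f,b,[kin.ik(G-ux*e+uz*z,tilt(b,f)) is not None for e,z in((0,22),(0,110),(0,200),(80,160),(160,200),(160,320))])
E
```

```text
1 0 0 [-0.31  0.47  0.3   2.1  -0.24  0.6   1.45]
1 0 120 [-0.48  0.27  0.49  2.04 -0.17  0.87  1.39]
1 100 0 [-0.23  0.46  0.44  2.15 -0.34  0.6   1.75]
1 100 120 [-0.43  0.26  0.66  2.08 -0.21  0.86  1.64]
1 200 0 [-0.02  0.46  0.44  2.14 -0.34  0.6   1.95]
1 200 120 [-0.33  0.29  0.8   2.08 -0.27  0.87  1.91]
-1 0 0 [-0.73  0.6   0.85  2.13 -0.7   0.72 -1.26]
-1 0 120 [-0.79  0.34  0.88  2.05 -0.33  0.9  -1.58]
-1 100 0 [-0.64  0.65  1.    2.17 -0.82  0.77 -0.94]
-1 100 120 [-0.7   0.34  1.    2.1  -0.36  0.89 -1.34]
-1 200 0 [-0.24  0.53  0.72  2.16 -0.58  0.66 -0.96]
-1 200 120 [-0.49  0.34  1.01  2.09 -0.37  0.9  -1.12]
1 -22 [True, True, True, True, True, True]
1 -11 [True, True, True, True, True, True]
1 0 [True, True, True, True, True, False]
-1 -22 [True, True, True, True, True, True]
-1 -11 [True, True, True, True, True, True]
-1 0 [True, True, True, True, True, True]
```

```bash
python3 - <<'E'
from h import *
P=np.array([497,-2,53.]); r=rot(ux,-uz)
grip(0.26,20)
robot.movep(P+uz*180,r)
robot.servo_line(P+uz*60,feed=200)
robot.servo_line(P,feed=80)
print(robot.observe()['contact_force'])
grip(0,20)
s=robot.observe();print(s['grip_width'],s['contact_force'])
robot.servo_line(P-ux*185,feed=110)
for e in range(188,225,3):
    robot.servo_line(P-ux*e,feed=40)
    s=robot.observe();F=np.dot(s['contact_force'],ux);print(e,round(F,1),np.round(s['tcp_pos'],1))
    if F>12: break
print(s['t'])
E
```

```text
[-0.60702029  0.45488903  0.55515017]
0.11056234616218076 [ 0.54093803 -0.13791476  2.22768084]
188 1.0 [ 445.6 -183.    53.4]
191 0.6 [ 444.8 -185.8   53.4]
194 1.0 [ 444.  -188.7   53.4]
197 1.0 [ 443.2 -191.6   53.4]
200 6.2 [ 442.9 -192.6   53.4]
203 12.9 [ 442.8 -192.7   53.4]
9.8417
```

Drawer is against its stop. I release, move up and away, then measure the spatula.

```bash
python3 - <<'E'
from h import *
p=np.array(robot.observe()['tcp_pos'])
robot.servo_line(p+ux*3,feed=40)
grip(0.26)
robot.servo_line(p+ux*0+uz*100,feed=200)
robot.servo_line(p-ux*80-uy*40+uz*200,feed=250)
for c in('side','top'):
    snap(c,c+'1.png')
    for n in['drawer_pull','drawer_lip','unit_edge','spatula_grip','spatula_butt','spatula_tip','ruler_mid']: print(c,n,pin(n,c))
print(robot.observe()['t'])
a=cv2.imread('pics/side1.png')[180:420,150:470];b=cv2.imread('pics/top1.png')[160:400,260:580]
cv2.imwrite('pics/c1.png',cv2.resize(np.hstack([a,b]),(800,300)))
E
```

```text
side drawer_pull [(0.61, array([ 446.3, -188.7,   73.9]))]
side drawer_lip [(0.97, array([ 460.1, -141.9,  102.4]))]
side unit_edge [(0.63, array([511.5,  58.3, 109.3]))]
side spatula_grip [(0.63, array([416.1, -25.3,  31.7])), (0.33, array([422.4, 400. ,  32.9]))]
side spatula_butt [(0.77, array([400. , -80.1,  31. ]))]
side spatula_tip []
side ruler_mid [(0.92, array([578.3,  50.3,  25.3])), (0.52, array([422.1, 404.7,  33.6]))]
top drawer_pull [(0.64, array([ 442. , -190.8,   73. ]))]
top drawer_lip [(0.84, array([ 458. , -142.8,  102.8]))]
top unit_edge [(0.83, array([513.3,  57.9, 108.8]))]
top spatula_grip [(0.85, array([419.1, -27.5,  27.7]))]
top spatula_butt [(0.59, array([398.5, -82.4,  23.8]))]
top spatula_tip [(0.39, array([418.1, 400.9,  29.4])), (0.17, array([420.2, -26.3,  25.5]))]
top ruler_mid [(0.67, array([577.6,  48.3,  20.3]))]
12.725
```

View pics/c1.png

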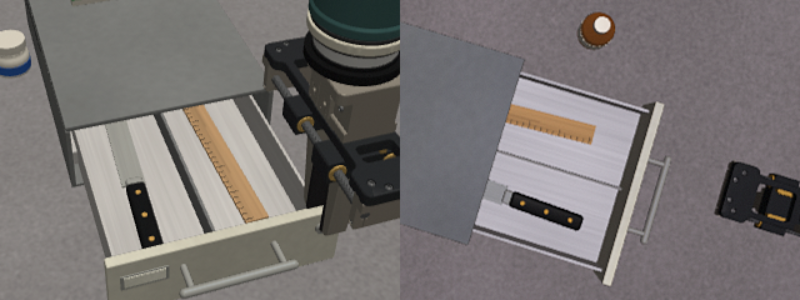

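The side crop shows the black handle alone in the left lane with its axis slightly skewed, and the ruler in the right lane. The drawer is fully out: the lip moved to (459,-142), 207 mm from the edge. I'll get the handle axis from the dark pixels in the top image.

```bash
cat >> h.py <<'E'
def ray(px,cam,z):
    c=viewer.camera_info(cam);R=np.array(c['R']);t=np.array(c['t']).ravel()
    o=-R.T@t; d=R.T@np.linalg.solve(np.array(c['camera_matrix']),[px[0],px[1],1.]); return o+d*(z-o[2])/d[2]
E
python3 - <<'E'
from h import *
g=cv2.cvtColor(cv2.imread('pics/top1.png'),cv2.COLOR_BGR2GRAY)
m=np.zeros_like(g);m[300:350,335:420]=(g[300:350,335:420]<60)
n,l,s,_=cv2.connectedComponentsWithStats(m);k=1+np.argmax(s[1:,4])
m=cv2.morphologyEx((l==k).astype('uint8'),cv2.MORPH_CLOSE,np.ones((7,7)))
yx=np.argwhere(m)[:,::-1].astype(np.float32);r=cv2.minAreaRect(yx);print(s[k],r)
W=np.array([ray(p,'top',37)[:2] for p in yx]);c=W.mean(0);v=np.linalg.svd(W-c)[2][0] if len(W)<6000 else 0
v*=np.sign(v[1]);print('yaw',np.degrees(np.arctan2(v[1],v[0])),'len',np.ptp(W@v),'wid',np.ptp(W@[-v[1],v[0]]))
print('centre',c,v*(W@v).min()+v*0, c+v*((W@v).min()+(W@v).max()-2*c@v)/2)
E
```

```text
[347 314  59  30 687] ((376.4327087402344, 328.5757751464844), (59.61463165283203, 12.306808471679688), 19.79887580871582)
yaw 71.48294791000747 len 117.93312651903506 wid 24.473994392153998
centre [420.04570772 -24.40893106] [16.32466319 48.74106284] [420.08160007 -24.30176614]
```

```bash
cat > g.py <<'E'
from h import *
ys=np.radians(71.5); sx=np.array([np.cos(ys),np.sin(ys),0]); sy=np.array([-sx[1],sx[0],0])
C=np.array([419,-26,29.]); PRE=-10
def R(b,f): b=np.radians(b); return rot(f*sy,-(np.cos(b)*uz+np.sin(b)*sx))
G=C+12*sx; G[2]=24.5
T=C+270*sx; T[2]=20
def pose(a,draw=0,up=4):  # spatula tipped by a deg about its tip
    q=Ro.from_rotvec(-sy*np.radians(-a))  # handle end up
    ax=q.apply(-sx)
    return T+q.apply(G-T)+draw*ax+uz*up
E
python3 - <<'E'
from g import *
print(pose(0,0,0),pose(20),pose(20,200))
for f in(1,-1):
  print(f,[(q is not None) and np.round(q,2).tolist() for q in [kin.ik(G+uz*150,R(PRE,f)),kin.ik(G,R(PRE,f)),kin.ik(pose(20),R(PRE+20,f)),kin.ik(pose(20,100),R(PRE+20,f)),kin.ik(pose(20,200),R(PRE+20,f)),kin.ik(pose(20,200,130),R(PRE+20,f))]])
s=robot.observe();print(s['joints'],s['tcp_pos'])
E
```

```text
[422.80765588 -14.62011614  24.5       ] [428.23305606   1.59469582 116.46981377] [ 368.59928723 -176.63185237  184.87384244]
1 [[0.89, 0.23, -0.88, 2.16, 0.02, 0.78, 2.84], [0.48, 0.47, -0.45, 2.27, 0.08, 0.4, 2.82], [-0.37, 0.29, 0.2, 2.17, 0.14, 0.78, 2.54], [-0.23, 0.17, 0.25, 2.22, 0.17, 0.81, 2.72], [0.44, 0.11, -0.23, 2.19, 0.26, 0.88, 2.86], [-0.9, -0.23, 1.01, 2.09, 0.39, 1.25, 2.77]]
-1 [[-0.52, 0.12, 0.66, 2.23, -0.34, 0.81, 0.05], [-0.32, 0.46, 0.48, 2.32, -0.82, 0.52, 0.53], [-0.72, 0.32, 0.62, 2.19, -0.04, 0.76, -0.42], [-0.61, 0.19, 0.68, 2.24, 0.07, 0.8, -0.31], [-0.48, 0.09, 0.76, 2.24, 0.15, 0.85, -0.15], [-0.41, -0.11, 0.6, 2.07, 0.25, 1.2, -0.23]]
[-0.01014241  0.25313202  0.59315066  1.86689149 -0.16039604  1.06880408
  1.93473618] [ 459.0299539  -280.62868038  253.41683958]
```

```bash
python3 - <<'E'
from g import *
r=R(PRE,-1)
grip(0.54,50)
robot.movep(G+uz*150,r)
robot.servo_line(G+uz*25,feed=200)
robot.servo_line(G,feed=60)
s=robot.observe();print(s['contact_force'],s['tcp_pos'],G)
grip(0,50)
s=robot.observe();print(s['grip_width']*92,s['grip_force'],s['contact_force'],s['t'])
snap('side','side2.png');snap('top','top2.png')
a=cv2.imread('pics/side2.png')[180:420,150:470];b=cv2.imread('pics/top2.png')[160:400,260:580]
cv2.imwrite('pics/c2.png',cv2.resize(np.hstack([a,b]),(800,300)))
E
```

```text
[-0.40759414 -0.78932826 -0.49982214] [423.0654     -14.67761524  24.81339859] [422.80765588 -14.62011614  24.5       ]
25.273022566591663 50.001145005226135 [-0.85483406  0.18127067  2.82767788] 16.75
```

View pics/c2.png

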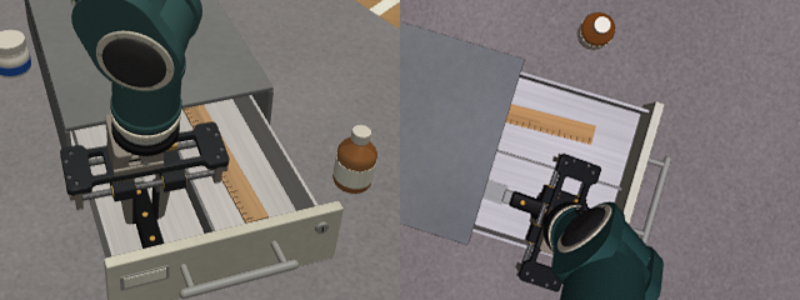

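The handle is held between the pads, 25.3 mm wide as expected. I'll lift a little and tip while watching the force.

```bash
python3 - <<'E'
from g import *
robot.servo_line(pose(0,0,4),feed=30)
def rep(k):
    s=robot.observe();F=s['contact_force'];print(k,np.round(F,1),np.round(s['wrist_torque'],2),round(s['grip_width']*92,1),s['t']);return np.linalg.norm(F)
rep('lift')
for a in(5,10,15,20):
    robot.servo_line(pose(a),feed=60,rotation=R(PRE+a,-1))
    if rep(a)>12: break
snap('side','side3.png')
for n in('spatula_butt','spatula_grip','drawer_lip'): print(n,pin(n,'side'))
cv2.imwrite('pics/c3.png',cv2.resize(cv2.imread('pics/side3.png')[130:400,130:490],(800,600)))
E
```

```text
lift [-0.1 -0.6 -1. ] [-0.38  0.21  0.03] 25.4 17.1333
5 [-0.6 -0.5 -0.7] [-0.26  0.08  0.03] 25.7 17.6583
10 [ 0.6  0.6 -0.8] [-0.17  0.13 -0.02] 25.2 18.1833
15 [-0.3 -0.3 -1.5] [-0.09  0.08  0.02] 25.2 18.7083
20 [-0.4 -0.  -1.7] [0.04 0.06 0.03] 25.3 19.2333
spatula_butt [(0.64, array([407.5, -55.5, 149.6]))]
spatula_grip [(0.68, array([422.1,  -5.2, 123.1]))]
drawer_lip [(0.81, array([ 457. , -139.8,  103.1]))]
```

View pics/c3.png

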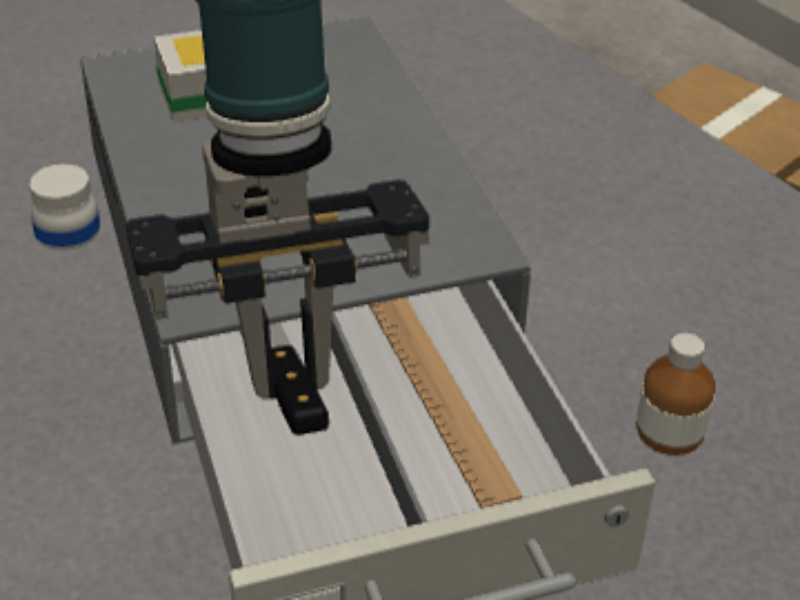

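The handle end is raised and free, with only the spatula's weight (about 1.5 N) on the wrist, and its height matches the plan (123 against 125). I'll draw it along its own axis.

```bash
python3 - <<'E'
from g import *
ok=True
for d in range(25,201,25):
    robot.servo_line(pose(20,d),feed=70)
    F=robot.observe()['contact_force'];print(d,np.round(F,1))
    if np.linalg.norm(F)>6: ok=False;break
if ok: robot.servo_line(pose(20,200,150),feed=90); robot.hold(0.5)
s=robot.observe();print(s['t'],s['tcp_pos'],s['grip_width']*92,np.abs(s['joint_velocities']).max())
for c in('side','top'):
    snap(c,c+'4.png')
    for n in('spatula_butt','spatula_grip','spatula_tip','drawer_lip','ruler_mid','bottle_mid'): print(c,n,pin(n,c))
a=cv2.imread('pics/side4.png')[0:480];b=cv2.imread('pics/top4.png')
cv2.imwrite('pics/c4.png',cv2.resize(np.hstack([a,b]),(800,300)))
E
```

```text
25 [ 0.1  0.4 -1.2]
50 [-1.1  0.2 -1.9]
75 [ 0.2  0.  -0.9]
100 [-1.1 -0.3 -1. ]
125 [-1.1 -0.3 -1.1]
150 [-0.1  0.5 -0.7]
175 [ 0.2  0.1 -0.7]
200 [-0.8 -0.6 -1.3]
25.775 [ 368.60988337 -176.6366728   330.86621389] 25.466368770761484 0.000978037734889611
side spatula_butt [(0.56, array([ 347.4, -236.4,  363.4]))]
side spatula_grip [(0.94, array([ 366.3, -182.9,  338.7]))]
side spatula_tip [(0.77, array([448.3,  52.5, 242.6]))]
side drawer_lip [(0.68, array([ 457.6, -139.4,  104.6]))]
side ruler_mid [(0.67, array([577.1,  46.5,  22.1]))]
side bottle_mid [(0.98, array([ 710.7, -100.5,   48.2]))]
top spatula_butt []
top spatula_grip []
top spatula_tip [(0.55, array([447.4,  53.8, 241.4]))]
top drawer_lip [(0.55, array([ 459. , -142.9,  103.1]))]
top ruler_mid [(0.6, array([579.1,  51.3,  17.2]))]
top bottle_mid [(0.72, array([ 708. , -103.5,   44.3])), (0.47, array([417.6, 398.3,  31.8]))]
```

View pics/c4.png

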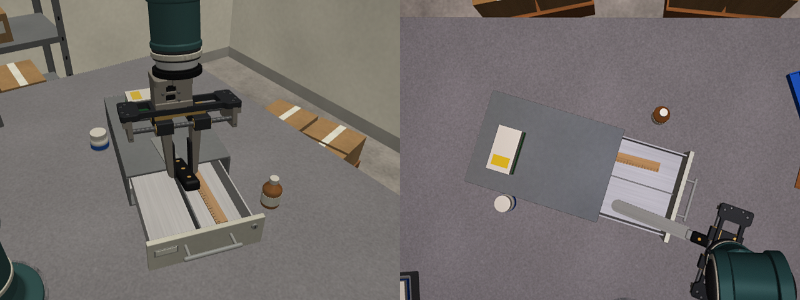

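The spatula is out with its tip, the lowest point, at z ≈ 242 mm, 127 mm over the unit's top. The drawer is still open, the ruler and bottle are unmoved, and the arm is still.

```bash
python3 -c "
from h import *
print(robot.job_done())"
```

```text
the job is handed in; nothing more can be done
None
```

The job is handed in: the drawer is out to its stop, and the arm is holding the spatula still by its handle with its lowest point about 127 mm above the unit's top. The ruler and bottle measured unmoved, and the jar and carton look unmoved in the last picture.

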